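# Set an eccentric guide roller to the gauge on an index table

### The job

Push the index table round to the click stop where the roller with the red setting lever faces the steel setting rail. Stand the steel gauge on the rail's ledge between that roller and the rail, swing the red lever until the roller just closes on the gauge, then check the fit by sliding the gauge out along the ledge, without lifting it, and leave it standing on the ledge clear of the roller. Leave the lever as set and the other things on the bench where they are.

Things in the scene. Friction and masses are not known exactly. Their poses are not given: they have to be found in the camera images.
- fixture: Fixed base plate 340 x 340 x 12 mm carrying the index table (dial) and the setting rail. Origin on the dial's axis at bench height, z up; +x points from there square to the rail's face (work position), y runs along the rail. Plate spans x -150..190 mm, y +-170 mm. Spring plunger block, 46 mm high, at x = -131 mm.
- dial (a joint): Dial angle (rad), + = counter-clockwise from above. Starts -1.0 to -0.35; at 0 the red-lever roller faces the rail. Click stops at 0 and every 1.57; turns +-5.5 in all, free with slight friction between. A stop resists from 0.19 rad away, up to some 10 N at a peg; within 0.07 rad of the stop it snaps in.
- dial_top (a point): Centre of the dial's top face, 48 mm above the bench; dial 226 mm diameter. On it, every 90 deg, four blue brackets 44 mm wide (tops 56 mm above the bench, out to 132 mm from the axis), each with a 38 mm steel roller 120 mm from the axis, bolt heads up to 96 mm above the bench. Only one has a red lever; the other three rollers do not move.
- push_peg (a point): Middle of an upright steel push peg with a black top, 16 mm diameter, 48 to 91 mm above the bench (this point 70 mm), 95 mm from the dial's axis and 45 deg clockwise (from above) of the red-lever roller. Three more stand every 90 deg round; the one 45 deg counter-clockwise of that roller may lie under the lever.
- lever (a joint): Angle (rad) of eccentric bolt and red lever, + = counter-clockwise from above. Starts -0.35 to 0.5. With the dial at 0, gap = 16 mm + 10 mm x cos(angle) + c; c = +-2 mm is the rail's offset, unknown, so the roller meets the 16 mm gauge at 1.37 to 1.77. Range -0.5 to 3.0; 1 N at the knob turns it and it stays where left; 3 to 6 N there closes it on the gauge.
- bolt (a point): Top of the eccentric bolt, on its axis (105 mm above the bench), on the dial 120 mm from the dial's axis. The red lever turns about it; its arm, 16 mm wide, lies 96 to 104 mm above the bench.
- lever_knob (a point): Middle of the upright red knob at the lever's end: 18 mm diameter, 104 to 140 mm above the bench (this point 122 mm), 70 mm from the bolt's axis. With the dial at 0 the lever points, seen from the bolt, 135 deg counter-clockwise from the fixture's +x at lever angle 0, and 225 deg at 1.57: it swings over the dial.
- roller_mid (a point): Centre of the steel guide roller below the red lever: 38 mm diameter, 58 to 86 mm above the bench (this point 72 mm). It spins freely; its axis is 10 mm off the bolt's axis, on the dial's side at lever angle 0.
- rail: Fixed setting rail: steel bar 340 mm long, 20 mm thick, top 90 mm above the bench; in front of its face an aluminium ledge 21 mm deep, top 54 mm above the bench. Origin in the plane of the face that looks at the dial, mid-length, at bench height; axes as the fixture's (x into the rail, y along it). Face 153 to 157 mm from the dial's axis.
- gauge_grip (a point): Centre of the orange handle of the loose gauge (0.6 kg): steel blade 150 x 16 x 42 mm high standing on its long edge; on top of one end, flush, the handle 45 mm long, 16 thick, 50 high (this point 67 mm above the underside). x runs along the blade from handle to bare end, z up. Starts standing in its rest.
- gauge_blade (a point): Centre of the gauge's bare blade (the 105 mm with no handle above): 75 mm along x from the handle's centre and 46 mm lower, 21 mm above the underside. Same axes as the handle's. Nipped by the roller it slides out along the rail with a light drag, under 10 N.
- gauge_rest: Fixed wooden rest of the gauge, 170 x 70 mm, left or right of the fixture; slot 20 mm wide along its x between two ribs (tops 22 mm above the bench); the gauge stands in it 10 mm above the bench. Origin at the middle of its underside.
- power_brick: Black power brick, 112 x 50 x 32 mm, bystander, on the side where the gauge rest is not; origin under its middle.
- oil_bottle: Yellow oil bottle with a red cap, 54 mm diameter, 140 mm high, bystander; origin under its middle.
- grease_jar: White jar with a blue lid, 72 mm diameter, 75 mm high, bystander; origin under its middle.
- mouse: Pink computer mouse, 100 x 58 x 28 mm, bystander; origin under its middle.
- wrench: Wrench, 180 mm long, lying, bystander; origin at its middle.
- screwdriver: Screwdriver, 190 mm long, lying, bystander; origin at its middle.
- spare_roller: Spare steel roller standing with its stud up, 38 mm diameter, 64 mm high, bystander; origin under its middle.
Things that resemble listed ones, but are neither listed nor needed, are in the scene too. Leave any green or yellow look-alike of the part that bears gauge_grip alone.

How it is judged (in metres and radians):
On the way, in this order (a step that is already met when the one before it is completed fails the run):
1. the index table stands in the stop where the red-lever roller faces the rail (value of joint dial between -0.04 and 0.04 rad), for 0.2 s.
2. the gauge stands on the ledge with its bare blade between roller and rail (y of gauge_blade in the frame of rail between -0.045 and 0.045 m and x of gauge_blade in the frame of rail between -0.026 and 0 m and z of gauge_blade in the frame of rail below 0.08 m), for 0.2 s.
3. the roller is closed on the gauge: gap at most 17.3 mm with the gauge in it (x of roller_mid in the frame of rail above -0.0363 m and y of gauge_blade in the frame of rail between -0.055 and 0.055 m and z of gauge_blade in the frame of rail below 0.08 m), for 0.2 s.
4. the gauge has been slid out along the ledge, clear of the roller (((y of gauge_blade in the frame of rail above 0.065 m and y of gauge_grip in the frame of rail above 0.033 m) or (y of gauge_blade in the frame of rail below -0.075 m and y of gauge_grip in the frame of rail below -0.05 m)) and z of gauge_blade in the frame of rail below 0.08 m and x of gauge_blade in the frame of rail above -0.03 m), for 0.1 s.
At the end, for the whole second after the job is handed in: Index table in its stop, red-lever roller facing the rail (within 0.04 rad); gap between roller and rail 15.2 to 17.3 mm; gauge upright on the ledge, all of it past the roller (blade's middle 65 mm towards +y or 75 mm towards -y of the rail's middle, handle on the same side); nothing held (all of step 1 and all of step 4 and x of roller_mid in the frame of rail between -0.0363 and -0.0342 m and x of gauge_blade in the frame of rail below 0 m and z of gauge_blade in the frame of rail above 0.07 m and angle between gauge_blade's own z axis and vertical below 0.15 rad); the robot touches nothing.
It fails at once if the gauge is lifted out of the set gap instead of being slid out (raised more than 10 mm off the ledge between the closed roller and the rail) (value of joint dial between -0.04 and 0.04 rad and x of roller_mid in the frame of rail above -0.0363 m and z of gauge_blade in the frame of rail above 0.085 m and x of gauge_blade in the frame of rail between -0.03 and 0.01 m and y of gauge_blade in the frame of rail between -0.06 and 0.06 m).
It fails at once if a bystander is moved more than 30 mm (distance of any of power_brick, oil_bottle, grease_jar, mouse, wrench, screwdriver, spare_roller from where it was at the start of the episode above 0.03 m).
It also fails if it takes over 72 s, if anything falls off the work surface, if the arm or the gripper's body presses on something with over 40 N, if the wrist force passes 120 N, or if a joint passes its speed limit or range.

### The arm

A 6-joint arm with a two-finger parallel gripper is mounted at the origin on the work surface. World frame = base frame: x ahead of the robot, y to its left, z up, the work surface at z = 0. Lengths are in m, angles in degrees, forces in N, time in s.
With the tool pointing down it reaches from about 0.35 to 0.725 m from the base axis. Payload 4.3 kg.
Tool frame: the origin (TCP) lies midway between the tips of the shut fingers; the grasp point (between the pads) lies 19 mm behind it; z points along the fingers, y is the line along which they close (so a half turn about z gives the same grasp; the last joint's range is limited). The gripper opens to 85 mm and grips with 20 to 120 N. Pads are 22 mm wide; open, the fingers measure 114 mm over their backs; the gripper's body (76 mm by 85 mm) begins 54 mm behind the grasp point. The pads swing forward as they close: fully open they stand 13 mm farther back than shut.
Start: joints at [-79.315, 21.618, 4.641, 73.018, 0, 83.68], TCP at [0.168, -0.55, 0.208] pointing down, gripper open.
Joint ranges: [-156.06, 156.06], [-48.1, 94.91], [-58.44, 69.94], [-101.28, 121.22], [-78.64, 73.56], [-180, 180]. Speed limits (degrees/s): [147.25, 147.25, 180, 180, 180, 180].

### API

Orientations are given as [roll, pitch, yaw] about the fixed x, y, z axes, in that order (R = Rz(yaw) Ry(pitch) Rx(roll)).
In Python, from rig import env gives the robot as it stands.
- The arm moves only by the tool jog_arm, never from a script. Its argument "motion" is a list of rows, each a list of 3 entries, a list of its own where there are three numbers: the closure, from 0 (fully open) to 1 (shut), then the shift along the tool's x, y, z in mm, then the turn about the tool's z in degrees. In form: [[jaw, [dx, dy, dz], spin], ...]. A call has 1 to 5 rows; each row shifts and turns the commanded pose from where the row before left it, along the tool's axes as they then stand; what a row does not reach is not made up. A row lasts 1/12 s, in which the tool goes at most 41.7 mm and 7.16 degrees, less where a joint would pass 70% of its speed; a pose out of reach is approached as far as the arm can. A call with a gripper value outside its range is refused whole. The fingers move at their own pace and stop on an object; "newtons" is the grip in N (left out, the last holds). Time passes only in rows, so rows that do not move let the fingers close. It gives the time, the measured TCP pose, the force, the opening and the grip force at its end, in the units of the state.
- env.read_state(): the state, without advancing time (a new reading comes with each control period).
- env.snapshot(name): name is "side" or "top"; returns the picture (400x640x3 uint8, blue, green, red); there is no depth.
- env.get_calibration(name): a dict with "fx", "fy", "cx", "cy" (pixels), "distortion" ([k1, k2, p1, p2, k3] as OpenCV has them; the pictures are not rectified), "extrinsics" (4x4, takes a point from world to camera coordinates). Camera axes: x right, y up, looking along -z (the intrinsics and any distortion apply to the point x, -y, -z); pixel columns grow to the right and rows downward; lengths in m; the calibration is good to about 2 mm. A picture is of the moment at which its call begins. get_calibration takes no time and is no camera call.
- env.hand_in(): hands the job in; it is judged then, once.
The state is a dict: "t": time; "joint_positions": joint angles; "joint_velocities": joint speeds; "joint_torque": joint torques, N m; "tool_pos": TCP position; "orientation": TCP orientation; "contact_force": force on the tool from outside, world axes, zero at the start; "ft_torque": the same for the moment, N m; "grip_width": finger opening in m; "grasp_force": force on a finger pad.
Only numpy, scipy, OpenCV 4.12 (cv2) and the standard library are available. Lean on these libraries where they do the work, as an engineer would, in place of code of your own. Each camera call takes 0.05 s, during which the arm holds its last target. There are 200 camera calls.

## Working session

There is one attempt and no reset: what is moved stays moved. The work goes in short steps, Python scripts to look and compute and a tool call to move; the robot and the scene stay as the last step left them, time stands still between calls to the robot, and variables do not carry over. Pictures are saved under pics/ and viewed, at most 10 in all, crops included, and the job is handed in when it is done.

Besides the shell and the picture viewer there is one more tool, called after ">>>" as a command line: name --argument value ..., lists and objects as JSON in quotes. jog_arm: Moves the arm, as the interface text tells. Its arguments: {"type":"object","properties":{"motion":{"type":"array","items":{"type":"array"}},"newtons":{"type":"number"}},"required":["motion"]}

```bash
mkdir -p pics; cat > h.py <<'E'
import numpy as np, cv2
from rig import env
def cal(n):
    c=env.get_calibration(n); K=np.array([[c['fx'],0,c['cx']],[0,c['fy'],c['cy']],[0,0,1.]])
    E=np.diag([1,-1,-1,1.])@np.array(c['extrinsics']); return K,np.array(c['distortion'],float),E
def proj(n,P):
    K,d,E=cal(n); P=np.atleast_2d(np.array(P,float))
    return cv2.projectPoints(P,cv2.Rodrigues(E[:3,:3])[0],E[:3,3],K,d)[0].reshape(-1,2)
def onz(n,uv,z):
    K,d,E=cal(n); q=cv2.undistortPoints(np.array(uv,float).reshape(-1,1,2),K,d).reshape(-1,2)
    D=np.c_[q,np.ones(len(q))]@E[:3,:3]; o=-E[:3,:3].T@E[:3,3]
    return o+D*((z-o[2])/D[:,2])[:,None]
E
python3 - <<'E'
from h import *
for n in('top','side'):
    i=env.snapshot(n); cv2.imwrite(f'pics/{n}0.png',i); cv2.imwrite(f'pics/{n}0b.png',cv2.resize(i,(800,500),interpolation=2))
    K,d,E=cal(n);print(n,K[0,0],d,-E[:3,:3].T@E[:3,3])
s=env.read_state();print(s)
E
```

```text
top 391.2016425285419 [-0.02704836  0.          0.          0.          0.        ] [0.26054751 0.02908208 1.17987971]
side 378.24917758111064 [-0.04477945  0.          0.          0.          0.        ] [ 0.39156551 -0.88825055  1.12630112]
{'t': 0.1, 'joint_positions': array([-7.93146694e+01,  2.16589065e+01,  4.57126897e+00,  7.30186051e+01,
       -8.80693571e-04,  8.36802063e+01]), 'joint_velocities': array([-0.10951724, -0.11546701,  0.24090902, -0.0279479 , -0.03456492,
       -0.00159079]), 'joint_torque': array([ 1.57580020e-03, -4.64693713e+01,  2.70582765e+01,  1.20261573e-02,
       -1.25472752e-04,  3.06262386e-06]), 'tool_pos': array([ 0.16804583, -0.54923863,  0.20704704]), 'orientation': array([-1.79894306e+02, -1.08195950e-02,  1.70051151e+01]), 'contact_force': array([-0.2103321 ,  0.31274717,  0.64240029]), 'ft_torque': array([ 0.01503735, -0.06124723, -0.06629872]), 'grasp_force': 0.0, 'grip_width': 0.08526374783888115}
```

View pics/top0b.png

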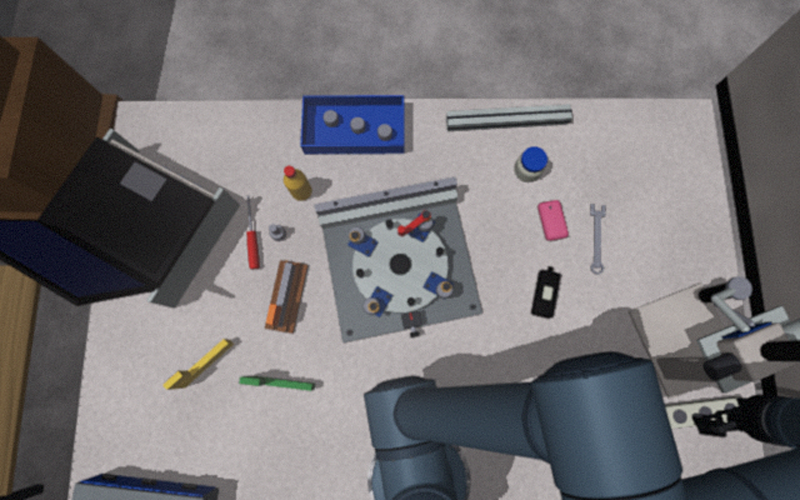

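View pics/side0b.png

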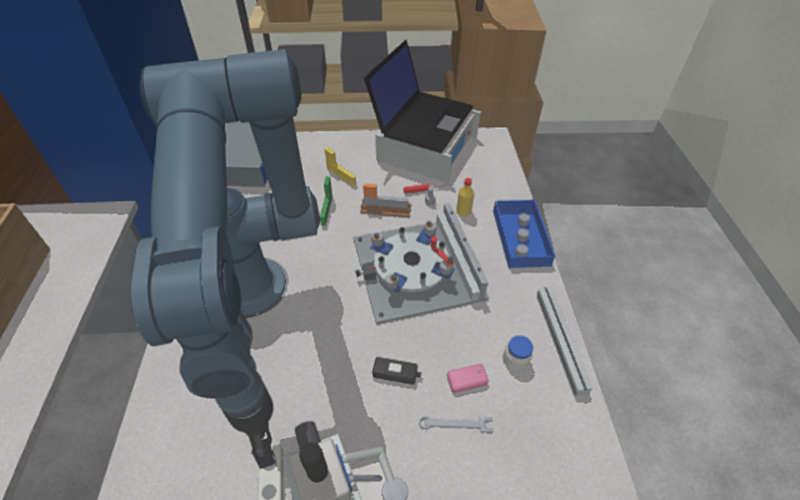

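Top view: the orange-handled gauge is in a wooden rest at (288,297). The look-alikes are yellow at (198,365) and green at (277,383). The orange one in the rest fits the description. The fixture centre is near (400,264), the rail runs from (318,208) to (457,184), and the red lever is at (415,222). I'll confirm in an enlarged crop.

```bash
python3 - <<'E'
from h import *
i=cv2.imread('pics/top0.png'); cv2.imwrite('pics/topc.png',cv2.resize(i[135:285,200:400],(800,600),interpolation=2))
E
```

```text
(no output)
```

View pics/topc.png

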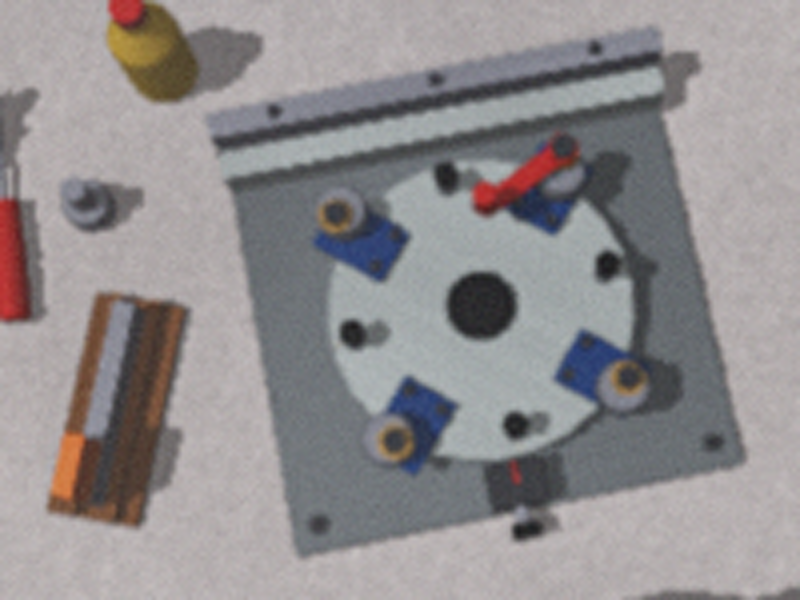

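The crop confirms it: the orange handle with a grey blade stands in the rest's slot, handle at crop (70,465) and bare blade running up to (122,305). The red lever's knob is at (486,197) and its bolt at (565,147).

```bash
cat >> h.py <<'E'
def crop(pts,s=4,o=(200,135)): return (np.array(pts,float)+.5)/s-.5+np.array(o)
E
python3 - <<'E'
from h import *
np.set_printoptions(precision=4,suppress=True)
P=onz('top',crop([(447,177),(607,263),(517,425),(352,333)]),.091)
print('pegs',P[:,:2],P.mean(0)); c=P.mean(0)[:2]
print('hub',onz('top',crop([(481,305)]),.048))
for a in P: print(np.hypot(*(a[:2]-c)),np.degrees(np.arctan2(*(a[:2]-c)[::-1])))
R=onz('top',crop([(207,113),(661,29),(215,140),(662,57)]),.09);print('rail',R)
for k in(0,2): print(np.degrees(np.arctan2(*(R[k]-R[k+1])[:2][::-1])))
L=onz('top',crop([(222,163),(660,75)]),.054)
Q=onz('top',crop([(300,555),(745,462)]),.012);print('plate',Q,np.degrees(np.arctan2(*(Q[0]-Q[1])[:2][::-1])))
b=onz('top',crop([(565,147)]),.105)[0];k=onz('top',crop([(486,197)]),.14)[0]
print('bolt',b,'knob',k,np.hypot(*(b-k)[:2]),np.degrees(np.arctan2(*(k-b)[:2][::-1])),np.hypot(*(b[:2]-c)),np.degrees(np.arctan2(*(b[:2]-c)[::-1])))
g=onz('top',crop([(62,433),(85,436),(75,499),(50,498)]),.102);print('handle',g)
g=onz('top',crop([(112,301),(136,304),(112,438),(88,435)]),.052);print('blade',g)
r=onz('top',crop([(98,293),(187,305),(141,525),(48,512)]),.022);print('rest',r,r.mean(0))
for n in ['side']:
  print(proj(n,[[c[0],c[1],.048],b,k]),proj(n,P),proj(n,g))
E
python3 - <<'E'
import cv2
i=cv2.imread('pics/side0.png'); cv2.imwrite('pics/sidec.png',cv2.resize(i[120:270,240:440],(800,600),interpolation=2))
E
```

```text
pegs [[ 0.5744  0.0665]
 [ 0.5102 -0.048 ]
 [ 0.3944  0.017 ]
 [ 0.4601  0.1333]] [0.4848 0.0422 0.091 ]
hub [[0.4887 0.0425 0.048 ]]
0.09286137493750925 15.166380646153891
0.09368448901750426 -74.24362528785667
0.09383910842275493 -164.4081215743451
0.09437639717223548 105.16002920149
rail [[ 0.624   0.2422  0.09  ]
 [ 0.6878 -0.0912  0.09  ]
 [ 0.6034  0.2356  0.09  ]
 [ 0.6659 -0.0914  0.09  ]]
100.82432439567086
100.82141537074173
plate [[ 0.3085  0.1766  0.012 ]
 [ 0.3758 -0.1538  0.012 ]] 101.5115641297349
bolt [ 0.5924 -0.0184  0.105 ] knob [0.5459 0.0379 0.14  ] 0.07306176116806151 129.51769854528763 0.12350759182574146 -29.40619983567659
handle [[0.3884 0.3321 0.102 ]
 [0.3863 0.316  0.102 ]
 [0.343  0.3207 0.102 ]
 [0.3437 0.3379 0.102 ]]
blade [[0.4918 0.3145 0.052 ]
 [0.4895 0.2966 0.052 ]
 [0.3906 0.3096 0.052 ]
 [0.3929 0.3271 0.052 ]]
rest [[0.5042 0.333  0.022 ]
 [0.4947 0.265  0.022 ]
 [0.33   0.2927 0.022 ]
 [0.3396 0.3618 0.022 ]] [0.4171 0.3131 0.022 ]
[[328.0787 206.262 ]
 [359.7236 207.5555]
 [345.7813 189.7908]] [[351.7891 192.9876]
 [337.3564 217.3053]
 [304.0447 204.6438]
 [320.3102 181.2773]] [[325.2691 157.1659]
 [324.9956 160.0111]
 [301.4446 158.6263]
 [301.8723 155.8462]]
```

View pics/sidec.png

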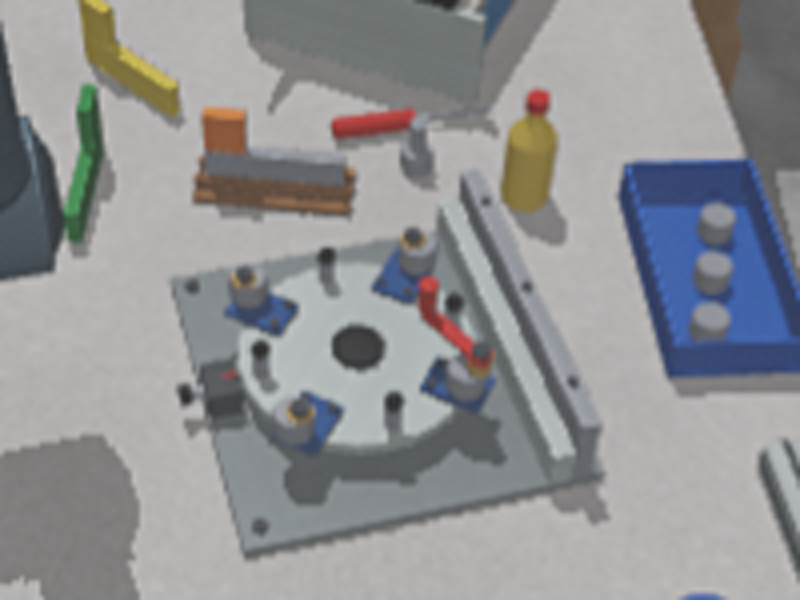

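Side view: pegs at (327,255), (454,300), (394,398) and (261,348). The knob is at (429,285), the bolt at (482,348), and the gauge handle's top at (225,110), which matches the top view. Next I fit the fixture model to both views.

```bash
cat > fit.py <<'E'
from h import *
from scipy.optimize import least_squares
np.set_printoptions(precision=4,suppress=True)
def pts(p):
    cx,cy,w,d,l,f=p
    A=lambda x,y,z,a:[cx+np.cos(a)*x-np.sin(a)*y,cy+np.sin(a)*x+np.cos(a)*y,z]
    W=w+d; pg=[A(.095,0,.091,W+k*np.pi/4) for k in(1,-1,-3,3)]
    b=A(.12,0,.105,W); kn=np.array(b)+.07*np.r_[np.cos(W+l+2.3562),np.sin(W+l+2.3562),0]; kn[2]=.14
    ro=[A(.12,0,.096,W+k*np.pi/2) for k in(1,2,3)]
    pl=[A(-.15,.17,.012,w),A(-.15,-.17,.012,w)]
    ra=[A(f,.17,.09,w),A(f,-.17,.09,w)]
    rb=[A(f+.02,.17,.09,w),A(f+.02,-.17,.09,w)]
    return np.array(pg+[b,kn]+ro+pl+ra+rb)
T=crop([(447,175),(607,261),(517,423),(352,331),(565,145),(486,196),(340,212),(395,440),(628,377),(300,555),(745,462),(215,140),(662,57),(207,115),(661,29)])
S=crop([(454,299),(394,397),(261,347),(327,254),(482,348),(429,283),(413,236),(243,275),(302,405),(172,282),(247,555),(460,182),(577,430),(475,172),(600,425)],o=(240,120))
r=lambda p:np.r_[(proj('top',pts(p))-T).ravel(),(proj('side',pts(p))-S).ravel()]
s=least_squares(r,[.487,.041,.19,-.7,.4,.154],loss='soft_l1')
print(s.x,np.sqrt((r(s.x)**2).mean()));print(r(s.x).reshape(2,-1,2).mean(1));print(r(s.x).reshape(2,-1,2).round(1).tolist());print(pts(s.x)[:6])
np.save('fit.npy',s.x)
# gauge: x,y,yaw of handle centre
def gp(p):
    c,n=np.cos(p[2]),np.sin(p[2]);q=lambda x,y,z:[p[0]+c*x-n*y,p[1]+n*x+c*y,z]
    return np.array([q(22.5e-3,8e-3,.102),q(22.5e-3,-8e-3,.102),q(-22.5e-3,-8e-3,.102),q(-22.5e-3,8e-3,.102),q(.1275,.008,.052),q(.1275,-.008,.052)])
GT=crop([(62,433),(85,436),(75,499),(50,498),(112,301),(136,304)])
GS=crop([(245,109),(246,113),(204,112),(204,108),(345,152),(345,159)],o=(240,120))
r2=lambda p:np.r_[(proj('top',gp(p))-GT).ravel(),(proj('side',gp(p))-GS).ravel()]
g=least_squares(r2,[.366,.327,-.17],loss='soft_l1');print('gauge',g.x,r2(g.x).reshape(2,-1,2).round(1).tolist())
E
python3 fit.py
```

```text
[ 0.4881  0.0405  0.1981 -0.7156  0.4063  0.1504] 0.8445973580969887
[[ 0.4481 -0.227 ]
 [-0.2689 -0.9937]]
[[[0.3, -1.3], [1.1, -0.5], [0.6, -0.2], [0.4, -0.5], [0.1, 0.5], [0.8, -0.7], [-0.7, -0.1], [0.7, -0.1], [1.0, -0.5], [-0.4, 0.3], [0.7, 0.4], [-0.4, 0.4], [1.7, -1.0], [0.5, 0.2], [0.5, -0.3]], [[0.1, -1.3], [0.2, -0.9], [-0.2, -1.4], [-0.3, -1.7], [-0.4, 1.0], [-0.3, -0.2], [-0.2, -1.1], [0.2, -1.1], [-0.6, -0.1], [-0.7, -1.7], [-1.2, -1.3], [-0.8, -3.0], [0.1, -0.5], [0.2, -1.2], [-0.3, -0.4]]]
[[ 0.5797  0.0657  0.091 ]
 [ 0.5133 -0.0511  0.091 ]
 [ 0.3965  0.0154  0.091 ]
 [ 0.463   0.1321  0.091 ]
 [ 0.5924 -0.0188  0.105 ]
 [ 0.5487  0.0358  0.14  ]]
gauge [ 0.3662  0.3264 -0.1594] [[[0.5, -0.4], [0.4, -0.3], [-0.5, 0.1], [0.1, -0.6], [0.2, -0.5], [-0.5, -0.4]], [[-0.1, -0.6], [-0.9, 0.9], [-1.2, 0.3], [-0.5, -1.2], [-0.3, -0.4], [-0.6, 0.4]]]
```

>>> jog_arm --motion '[[1,[30,-25,0],0],[1,[30,-25,0],0],[1,[30,-25,0],0],[1,[30,-25,0],0],[1,[30,-25,0],0]]' --newtons 60

```text
t: 0.52
tool_pos: [0.2754, -0.3846, 0.2074]
orientation: [-180.0, 0.0, 17.0]
contact_force: [1.7, 0.2, -0.5]
grip_width: 0.0256
grasp_force: 0.0
```

>>> jog_arm --motion '[[1,[30,-25,0],0],[1,[30,-25,0],0],[1,[30,-25,0],0],[1,[30,-25,0],0],[1,[30,-25,0],0]]'

```text
t: 0.93
tool_pos: [0.3823, -0.2211, 0.2077]
orientation: [-180.0, 0.0, 17.0]
contact_force: [0.3, -0.3, -0.5]
grip_width: -0.0003
grasp_force: 0.0
```

>>> jog_arm --motion '[[1,[30,-25,0],0],[1,[30,-25,0],0],[1,[30,-25,0],0],[1,[30,-25,0],0],[1,[0,0,0],0]]'

```text
t: 1.35
tool_pos: [0.47, -0.0869, 0.2075]
orientation: [-179.9, -0.1, 17.5]
contact_force: [0.1, -0.3, 0.2]
grip_width: -0.0002
grasp_force: 0.0
```

>>> jog_arm --motion '[[1,[24,-23,0],0],[1,[0,0,20],0],[1,[0,0,30],0],[1,[0,0,30],0],[1,[0,0,0],0]]'

```text
t: 1.77
tool_pos: [0.4786, -0.0622, 0.1223]
orientation: [-179.7, 0.5, 17.0]
contact_force: [-1.1, 0.4, -1.3]
grip_width: 0.0001
grasp_force: 0.0
```

```bash
python3 - <<'E'
from h import *
s=env.read_state();print(s['tool_pos'],s['joint_positions'])
a=env.snapshot('top')[135:285,200:400];b=env.snapshot('side')[120:270,240:440]
cv2.imwrite('pics/p1.png',np.hstack([cv2.resize(x,(400,300),interpolation=2) for x in(a,b)]))
E
```

```text
[ 0.4785884  -0.06215755  0.12225948] [-1.49274199e+01  1.42172101e+01 -1.87790365e+01  5.76356244e+01
 -1.33464770e-02  1.48052731e+02]
```

View pics/p1.png

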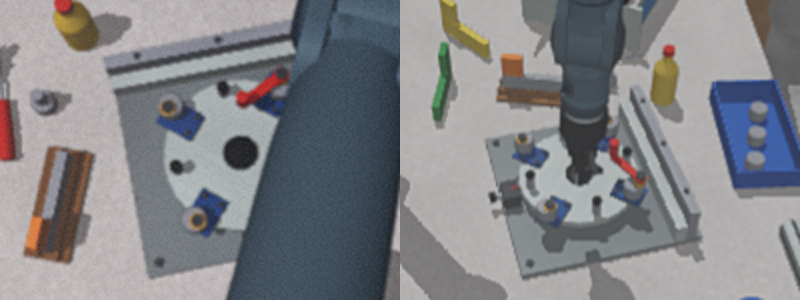

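The arm is beside the peg, with the fingertips at about (578,178) in the side half and the peg at (597,203). Next I lower and start the push.

>>> jog_arm --motion '[[1,[0,0,28],0],[1,[0,0,28],0],[1,[0,0,0],0],[1,[8,-1,0],0],[1,[8,0,0],0]]'

```text
t: 2.28
tool_pos: [0.5005, -0.058, 0.0742]
orientation: [179.9, -0.1, 17.0]
contact_force: [0.6, -0.4, 0.9]
grip_width: 0.0003
grasp_force: 0.0
```

>>> jog_arm --motion '[[1,[6.7,1.1,0],-4],[1,[6.7,1.1,0],-4],[1,[6.7,1.1,0],-4],[1,[6.7,1.1,0],-4],[1,[0,0,0],0]]'

```text
t: 2.7
tool_pos: [0.5293, -0.0514, 0.0748]
orientation: [179.8, -0.3, 33.1]
contact_force: [0.1, -0.2, 0.4]
grip_width: -0.0002
grasp_force: 0.0
```

>>> jog_arm --motion '[[1,[4.3,0,5],-2.5],[1,[4.3,0,0],-2.5],[1,[4.3,0,0],-2.5],[1,[4.3,0,0],-2.5],[1,[0,0,0],0]]'

```text
t: 3.12
tool_pos: [0.5409, -0.0409, 0.0687]
orientation: [179.8, -0.1, 43.0]
contact_force: [-0.1, 0.5, 0.3]
grip_width: 0.0003
grasp_force: 0.0
```

```bash
python3 - <<'E'
from h import *
a=env.snapshot('top')[120:240,220:380];b=env.snapshot('side')[150:270,260:420]
cv2.imwrite('pics/p2.png',np.hstack([cv2.resize(x,(400,300),interpolation=2) for x in(a,b)]))
E
```

```text
(no output)
```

View pics/p2.png

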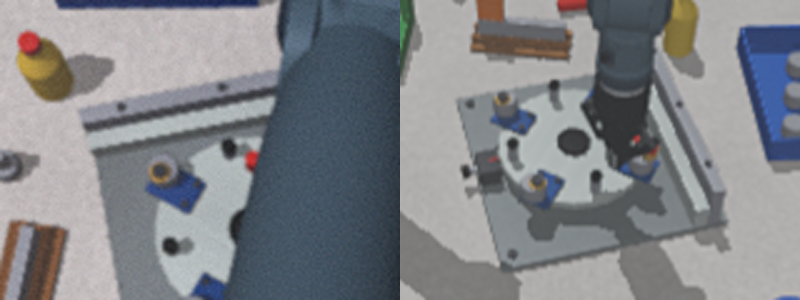

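The dial has not moved: the pegs are still at their old pixels. The fingers are somewhere near the red roller, so I check where the tool projects.

```bash
python3 - <<'E'
from h import *
np.set_printoptions(precision=4,suppress=True)
s=env.read_state();print(s['tool_pos'],s['orientation'],s['contact_force'],s['joint_positions'],s['t'])
p=s['tool_pos']
print((proj('side',[p,[.4786,-.0622,.1223],[.5133,-.0511,.091],[.5133,-.0511,.05],[.5924,-.0188,.105]])-[260,150])*2.5+[400,0])
b=env.snapshot('side')[165:265,290:390]
cv2.imwrite('pics/p3.png',cv2.resize(b,(600,600),interpolation=2))
E
```

```text
[ 0.5399 -0.0412  0.0682] [179.8912  -0.0645  42.8991] [-0.5839 -0.0742 -1.2645] [-11.0689  22.4321 -15.6813  51.7607  -0.0119 126.032 ] 3.2167
[[612.8292 173.8879]
 [572.4015 162.7426]
 [595.7384 169.8998]
 [594.4282 187.8319]
 [649.341  144.0761]]
```

View pics/p3.png

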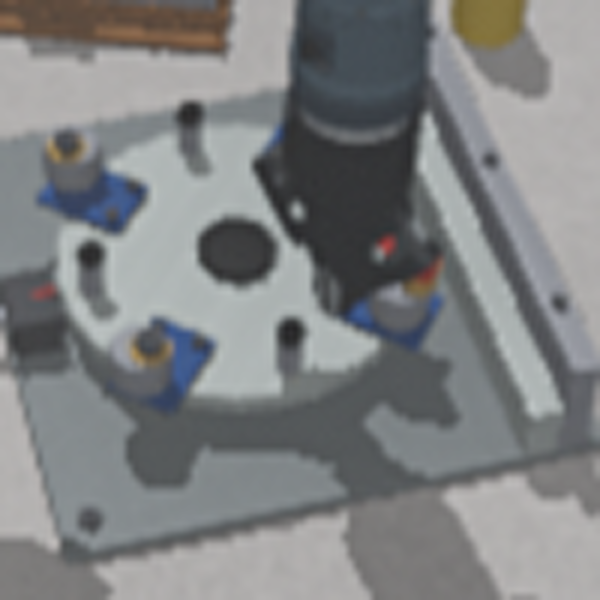

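>>> jog_arm --motion '[[1,[0,0,-25],0],[0.9,[0,0,-25],0],[0.5,[-13,-6,0],0],[0.4,[-13,-6,0],0],[0.4,[0,0,0],-7]]' --newtons 20

```text
t: 3.68
tool_pos: [0.5096, -0.0506, 0.1177]
orientation: [-180.0, 0.1, 50.0]
contact_force: [-0.7, 0.5, -0.5]
grip_width: 0.044
grasp_force: 0.0
```

>>> jog_arm --motion '[[0.4,[0,0,0],-7],[0.4,[0,0,0],-7],[0.4,[0,0,0],-7],[0.4,[0,0,0],-7],[0.4,[0,0,0],-7]]'

```text
t: 4.1
tool_pos: [0.5115, -0.0502, 0.1174]
orientation: [180.0, 0.0, 85.2]
contact_force: [-0.1, 0.9, 0.2]
grip_width: 0.0512
grasp_force: 0.0
```

>>> jog_arm --motion '[[0.4,[0,0,0],-7],[0.4,[0,0,0],-7],[0.4,[0,0,0],-6],[0.4,[0,0,0],0],[0.4,[0,0,0],0]]'

```text
t: 4.52
tool_pos: [0.5116, -0.0502, 0.1172]
orientation: [180.0, 0.0, 104.8]
contact_force: [0.8, 0.4, 0.4]
grip_width: 0.0512
grasp_force: 0.0
```

```bash
python3 - <<'E'
from h import *
np.set_printoptions(precision=4,suppress=True)
s=env.read_state();print(s['tool_pos'],s['orientation'],s['grip_width'],s['joint_positions'])
print((proj('side',[s['tool_pos'],[.5133,-.0511,.091]])-[290,165])*6)
b=env.snapshot('side')[165:265,290:390]
cv2.imwrite('pics/p4.png',cv2.resize(b,(600,600),interpolation=2))
E
```

```text
[ 0.5116 -0.0502  0.1172] [179.9841   0.0185 104.7896] 0.05116009651322513 [-12.6697  17.255  -15.4014  57.321   -0.0091  62.5407]
[[288.7384 288.0702]
 [289.7722 317.7594]]
```

View pics/p4.png

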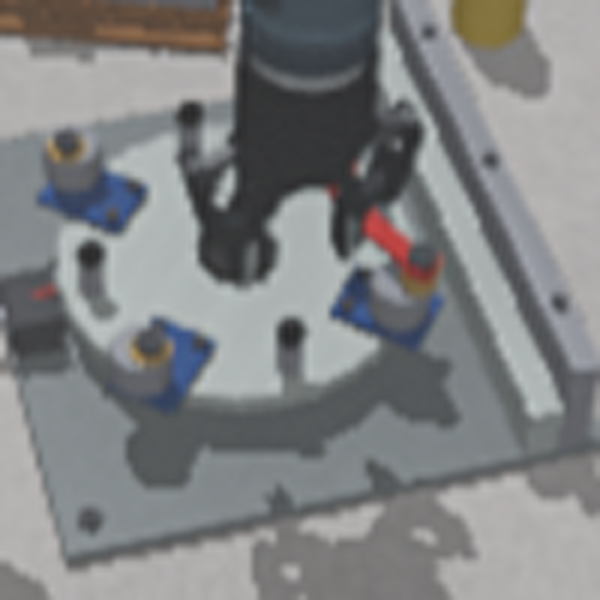

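The fingertips appear at (245,282) and (347,255), and the peg top at (291,330). I quantify the relative offset between tool and peg in this one camera.

```bash
python3 - <<'E'
from h import *
np.set_printoptions(precision=4,suppress=True)
f=lambda P:(proj('side',P)-[290,165]+.5)*6-.5
print(f([[.536,-.0437,.122],[.487,-.0567,.122],[.536,-.0437,.141],[.487,-.0567,.141]]))
o=lambda uv,z:onz('side',crop(uv,6,(290,165)),z)
print('tips',o([(245,282),(347,255)],.122),'peg',o([(291,330)],.091),'pegbase',o([(290,374)],.048),'hub',o([(237,250)],.048))
print('bolt',o([(425,257)],.105))
x=env.snapshot('top')[100:300,200:400]; cv2.imwrite('pics/t5.png',cv2.resize(x,(600,600),interpolation=2))
E
```

```text
[[332.5344 275.1846]
 [250.1176 295.5095]
 [334.4959 253.8028]
 [251.1929 274.1608]]
tips [[ 0.4848 -0.0464  0.122 ]
 [ 0.546  -0.0287  0.122 ]] peg [[ 0.5119 -0.0584  0.091 ]] pegbase [[ 0.5133 -0.0577  0.048 ]] hub [[0.4886 0.0421 0.048 ]]
bolt [[ 0.595  -0.0179  0.105 ]]
```

View pics/t5.png

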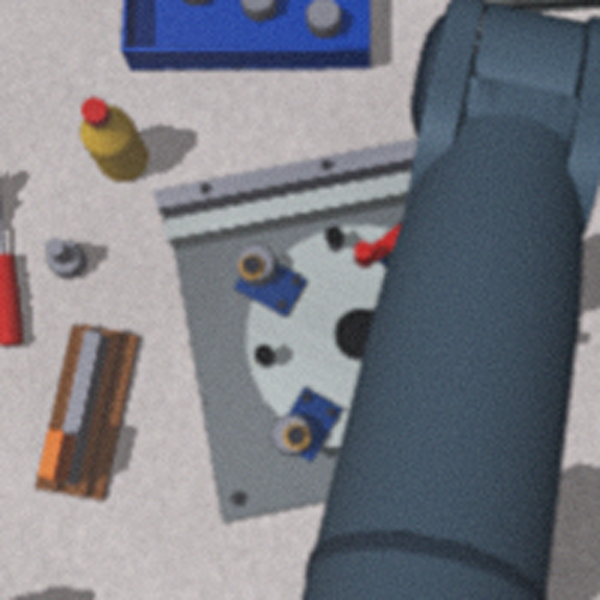

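>>> jog_arm --motion '[[0.4,[0,0,20],0],[0.4,[0,0,20],0],[0.4,[0,0,14],0],[0.4,[0,0,0],0],[0.4,[0,0,0],0]]'

```text
t: 5.03
tool_pos: [0.5106, -0.0498, 0.0624]
orientation: [-179.9, -0.0, 104.9]
contact_force: [-0.8, 0.2, 1.4]
grip_width: 0.0514
grasp_force: 0.0
```

>>> jog_arm --motion '[[0.75,[0,0,0],0],[0.75,[0,0,0],0],[0.75,[0,0,0],0],[0.9,[0,0,0],0],[0.9,[0,0,0],0]]'

```text
t: 5.45
tool_pos: [0.512, -0.0501, 0.0635]
orientation: [179.9, 0.0, 105.0]
contact_force: [0.9, -1.1, -0.2]
grip_width: 0.0084
grasp_force: 0.0
```

>>> jog_arm --motion '[[0.9,[0,0,4],0],[0.9,[0,0,3],0],[0.9,[0,0,3],0],[0.9,[0,0,2],0],[0.9,[0,0,0],0]]'

```text
t: 5.87
tool_pos: [0.5211, -0.0486, 0.0602]
orientation: [178.8, 0.1, 105.1]
contact_force: [-4.2, 10.0, 49.2]
grip_width: 0.0086
grasp_force: 24.5
```

```bash
python3 - <<'E'
from h import *
np.set_printoptions(precision=4,suppress=True)
s=env.read_state()
for k in s: print(k,s[k])
a=env.snapshot('side')[165:265,290:390];b=env.snapshot('top')[100:300,230:430]
i=np.hstack([cv2.resize(a,(800,600),interpolation=2)[:, :]]);cv2.imwrite('pics/p6.png',i)
E
```

```text
t 5.8667
joint_positions [-12.5433  20.1589 -20.4953  48.2342   0.4225  62.3401]
joint_velocities [ 0.1396  0.1127 -0.0891 -0.3064  0.0733  0.2798]
joint_torque [ -4.9361 -17.751   10.9625  -2.5996  -2.7946  -0.0307]
tool_pos [ 0.5211 -0.0486  0.0602]
orientation [178.8193   0.1419 105.1192]
contact_force [-4.1625  9.9798 49.1773]
ft_torque [2.0696 0.7985 0.009 ]
grasp_force 24.513525366783142
grip_width 0.008571621491929308
```

>>> jog_arm --motion '[[0.9,[0,0,-10],0],[0.9,[0,0,0],0]]'

```text
t: 6.13
tool_pos: [0.5144, -0.0503, 0.0641]
orientation: [179.7, 0.2, 105.0]
contact_force: [0.8, -0.2, 0.0]
grip_width: 0.0087
grasp_force: 0.0
```

View pics/p6.png

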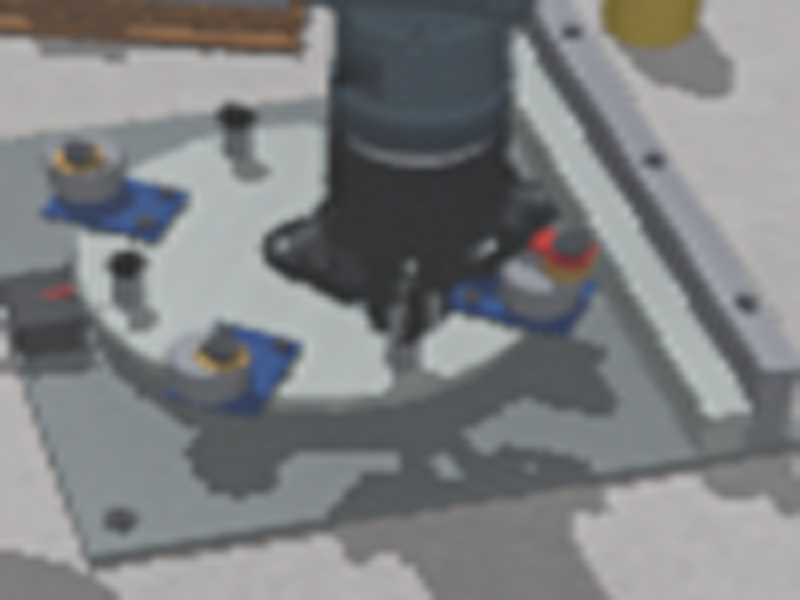

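The fingertips at (400,335) sit on top of the peg at (405,365). The reported tool height is therefore about 30 mm lower than the real tips. I open, straddle the peg and go lower in steps, watching the force.

>>> jog_arm --motion '[[0.4,[0,0,-5],0],[0.4,[0,0,0],0],[0.4,[0,0,0],0],[0.4,[0,0,8],0],[0.4,[0,0,4],0]]'

```text
t: 6.55
tool_pos: [0.5107, -0.0499, 0.0523]
orientation: [-179.9, -0.0, 105.0]
contact_force: [-0.0, 0.6, -0.4]
grip_width: 0.0511
grasp_force: 0.0
```

>>> jog_arm --motion '[[0.4,[0,0,4],0],[0.4,[0,0,4],0],[0.4,[0,0,2],0],[0.4,[0,0,0],0]]'

```text
t: 6.88
tool_pos: [0.5108, -0.0499, 0.043]
orientation: [-179.9, -0.0, 105.0]
contact_force: [-0.7, 0.1, 0.6]
grip_width: 0.0514
grasp_force: 0.0
```

>>> jog_arm --motion '[[0.4,[0,0,5],0],[0.4,[0,0,3],0],[0.75,[0,0,0],0],[0.75,[0,0,0],0],[0.85,[0,0,0],0]]'

```text
t: 7.3
tool_pos: [0.5136, -0.0503, 0.0367]
orientation: [179.8, 0.1, 105.0]
contact_force: [2.1, -0.4, 1.5]
grip_width: 0.0155
grasp_force: 6.9
```

>>> jog_arm --motion '[[0.85,[0,0,0],0],[0.85,[0,0,0],0]]'

```text
t: 7.47
tool_pos: [0.5129, -0.0505, 0.0367]
orientation: [179.9, 0.1, 105.0]
contact_force: [2.6, -0.1, 3.1]
grip_width: 0.0151
grasp_force: 20.9
```

>>> jog_arm --motion '[[0.79,[0.2,6.6,0],-4],[0.79,[0.2,6.6,0],-4],[0.79,[0.2,6.6,0],-4],[0.79,[0.2,6.6,0],-4],[0.79,[0.2,6.6,0],-4]]'

```text
t: 7.88
tool_pos: [0.5397, -0.0371, 0.0355]
orientation: [-179.8, -0.0, 125.2]
contact_force: [-1.9, -2.6, 1.5]
grip_width: 0.0177
grasp_force: 1.6
```

>>> jog_arm --motion '[[0.79,[0.2,6.6,0],-4],[0.79,[0.2,6.6,0],-4],[0.79,[0.1,5,0],-3],[0.79,[0.1,5,0],-3],[0.79,[0,0,0],0]]'

```text
t: 8.3
tool_pos: [0.556, -0.0232, 0.0354]
orientation: [-179.5, -0.0, 139.1]
contact_force: [-3.8, -7.3, 4.1]
grip_width: 0.0182
grasp_force: 4.3
```

>>> jog_arm --motion '[[0.79,[0.1,3.3,0],-2],[0.79,[0.1,3.3,0],-2],[0.79,[0.1,3.3,0],-2],[0.79,[0,0,0],0],[0.79,[0,0,0],0]]'

```text
t: 8.72
tool_pos: [0.5623, -0.0158, 0.0355]
orientation: [-179.6, -0.0, 144.9]
contact_force: [-1.8, -5.4, 1.3]
grip_width: 0.0177
grasp_force: 3.1
```

>>> jog_arm --motion '[[0.79,[0.1,2.5,0],-1.5],[0.79,[0.1,2,0],-1],[0.79,[0,0,0],0],[0.6,[0,0,0],0],[0.5,[0,0,0],0]]'

```text
t: 9.13
tool_pos: [0.5664, -0.0086, 0.0356]
orientation: [180.0, -0.1, 147.5]
contact_force: [-0.2, 0.5, 0.4]
grip_width: 0.0409
grasp_force: 0.0
```

>>> jog_arm --motion '[[0.4,[0,0,0],0],[0.4,[0,0,-20],0],[0.4,[0,0,-30],0],[0.4,[0,0,-40],0],[0.4,[0,0,-40],0]]'

```text
t: 9.55
tool_pos: [0.5656, -0.0087, 0.1664]
orientation: [-179.9, -0.2, 147.5]
contact_force: [1.3, -0.3, 0.1]
grip_width: 0.0517
grasp_force: 0.0
```

```bash
python3 - <<'E'
from h import *
s=env.read_state();print(s['tool_pos'],s['joint_positions'])
for n,p in(('side',[0,0]),('top',[0,0])):
    i=env.snapshot(n);cv2.imwrite(f'pics/q1{n}.png',i)
    b,g,r=[i[...,k].astype(int) for k in range(3)]
    m=((r>110)&(r-g>70)&(r-b>60)).astype(np.uint8)
    q,l,st,ce=cv2.connectedComponentsWithStats(m)
    print(n,[(st[k][:5].tolist(),ce[k].round(1).tolist()) for k in range(1,q) if st[k][4]>4])
f=np.load('fit.npy')
import os
from contextlib import redirect_stdout
with redirect_stdout(open(os.devnull,'w')):
    from fit import pts
P=pts([*f[:3],0,.42,f[5]]);print('knob,bolt pred side',proj('side',P[[5,4]]),'top',proj('top',P[[5,4]]),P[[4,5]])
E
```

```text
[ 0.56555945 -0.00865064  0.16635074] [-7.31046080e+00  2.14838758e+01 -1.74390809e+00  6.69489014e+01
  1.45239834e-02  2.51753763e+01]
side [([372, 143, 5, 4, 18], [374.0, 144.3]), ([323, 147, 21, 7, 78], [332.7, 150.1]), ([341, 181, 3, 4, 10], [342.0, 182.8]), ([354, 190, 5, 3, 11], [356.0, 191.1])]
top [([227, 133, 9, 8, 56], [230.9, 136.4]), ([446, 176, 8, 14, 71], [449.5, 183.2]), ([197, 185, 9, 30, 195], [201.2, 199.6]), ([213, 243, 8, 17, 79], [216.6, 250.8])]
knob,bolt pred side [[342.2459 182.3565]
 [360.5045 190.6039]] top [[307.346  187.1441]
 [312.0721 167.0165]] [[0.6058 0.0641 0.105 ]
 [0.5368 0.0758 0.14  ]]
```

>>> jog_arm --motion '[[0.4,[0,0,0],-7],[0.4,[0,0,0],-7],[0.4,[0,0,0],-7],[0.4,[0,0,0],-2],[0.4,[25.2,29.7,0],0]]'

```text
t: 10.07
tool_pos: [0.5503, 0.0206, 0.1653]
orientation: [-179.9, 0.2, 170.2]
contact_force: [0.7, 0.9, 0.2]
grip_width: 0.0516
grasp_force: 0.0
```

>>> jog_arm --motion '[[0.4,[25.2,29.7,0],0],[0.4,[25.2,29.7,0],0],[0.4,[25.2,29.7,0],0],[0.4,[25.2,29.7,0],0],[0.4,[25.2,29.7,0],0]]'

```text
t: 10.48
tool_pos: [0.4458, 0.193, 0.1655]
orientation: [180.0, -0.0, 170.5]
contact_force: [0.9, 1.0, 0.1]
grip_width: 0.0514
grasp_force: 0.0
```

>>> jog_arm --motion '[[0.4,[25.2,29.7,0],0],[0.4,[25.2,29.7,0],0],[0.4,[25.2,29.7,0],0],[0.4,[25.2,29.7,0],0],[0.4,[0,0,0],0]]'

```text
t: 10.9
tool_pos: [0.3634, 0.3303, 0.1656]
orientation: [179.9, -0.1, 171.0]
contact_force: [-0.7, -0.6, -0.1]
grip_width: 0.0512
grasp_force: 0.0
```

```bash
cat > st.py <<'E'
from h import *
import sys
np.set_printoptions(precision=4,suppress=True)
s=env.read_state();p=s['tool_pos'];y=np.radians(s['orientation'][2])
print(p,s['orientation'],s['contact_force'],s['grip_width'],s['joint_positions'][[0,5]],s['t'])
if len(sys.argv)>2:
    d=np.array([float(a) for a in sys.argv[1:3]])-p[:2]
    print('dx,dy mm',(d@[np.cos(y),np.sin(y)]*1e3).round(1),(d@[np.sin(y),-np.cos(y)]*1e3).round(1))
E
python3 st.py .3662 .3264
```

```text
[0.3634 0.3303 0.1656] [179.8608  -0.1473 170.9759] [-0.7434 -0.5745 -0.1299] 0.051153593184432994 [34.7241 43.7483] 10.9
dx,dy mm -3.4 -3.4
```

>>> jog_arm --motion '[[0.4,[-3,-3,25],0],[0.4,[0,0,40],0],[0.4,[0,0,40],0],[0.4,[0,0,20],0],[0.4,[0,0,6],0]]' --newtons 60

```text
t: 11.32
tool_pos: [0.3665, 0.3194, 0.0307]
orientation: [-179.7, -0.3, 170.5]
contact_force: [-1.5, -0.1, -0.6]
grip_width: 0.0515
grasp_force: 0.0
```

>>> jog_arm --motion '[[0.4,[0,0,0],0],[0.7,[0,0,0],0],[1,[0,0,0],0],[1,[0,0,0],0],[1,[0,0,0],0]]'

```text
t: 11.73
tool_pos: [0.3718, 0.3232, 0.0368]
orientation: [179.8, 0.2, 170.5]
contact_force: [-0.5, 0.5, 6.0]
grip_width: 0.0155
grasp_force: 59.1
```

>>> jog_arm --motion '[[1,[0,0,-15],0],[1,[0,0,-35],0],[1,[0,0,-40],0],[1,[0,0,-40],0],[1,[0,0,-25],0]]'

```text
t: 12.15
tool_pos: [0.3702, 0.3222, 0.1935]
orientation: [179.9, 0.1, 170.5]
contact_force: [1.1, 0.7, -5.1]
grip_width: 0.0154
grasp_force: 60.0
```

>>> jog_arm --motion '[[1,[0,0,0],6.9],[1,[0,0,0],6.9],[1,[0,0,0],6.9],[1,[0,0,0],6.9],[1,[0,0,0],6.9]]'

```text
t: 12.57
tool_pos: [0.369, 0.3214, 0.1893]
orientation: [-179.9, -0.0, 135.7]
contact_force: [1.0, -0.1, -5.1]
grip_width: 0.0152
grasp_force: 59.9
```

>>> jog_arm --motion '[[1,[0,0,0],6.9],[1,[0,0,0],6.9],[1,[0,0,0],6.9],[1,[0,0,0],6.9],[1,[0,0,0],6.9]]'

```text
t: 12.98
tool_pos: [0.3691, 0.3215, 0.1893]
orientation: [-179.9, 0.0, 101.2]
contact_force: [-0.7, -0.1, -5.9]
grip_width: 0.015
grasp_force: 59.9
```

>>> jog_arm --motion '[[1,[0,0,0],0],[1,[0,0,0],0]]'

```text
t: 13.15
tool_pos: [0.3694, 0.3216, 0.1895]
orientation: [-179.9, 0.0, 101.7]
contact_force: [-0.9, -0.3, -5.9]
grip_width: 0.015
grasp_force: 59.9
```

```bash
python3 st.py .6059 .166; python3 - <<'E'
from h import *
i=cv2.imread('pics/top0.png')
print('bottle cap',onz('top',crop([(127,8)]),.14))
E
```

```text
[0.3694 0.3216 0.1895] [-179.9296    0.0175  101.678 ] [-0.8738 -0.3118 -5.9275] 0.014982197080781166 [ 33.6128 111.9347] 13.15
dx,dy mm -200.3 200.1
bottle cap [[0.6857107  0.29213631 0.14      ]]
```

>>> jog_arm --motion '[[1,[-28.6,28.6,0],0],[1,[-28.6,28.6,0],0],[1,[-28.6,28.6,0],0],[1,[-28.6,28.6,0],0],[1,[-28.6,28.6,0],0]]'

```text
t: 13.57
tool_pos: [0.5396, 0.2091, 0.1896]
orientation: [-180.0, -0.0, 101.7]
contact_force: [0.2, 1.4, -5.2]
grip_width: 0.0155
grasp_force: 60.3
```

>>> jog_arm --motion '[[1,[-28.6,28.6,0],0],[1,[-28.6,28.6,0],0],[1,[0,0,0],0],[1,[0,0,0],0]]'

```text
t: 13.9
tool_pos: [0.6075, 0.1638, 0.1884]
orientation: [-179.9, -0.0, 101.4]
contact_force: [-1.0, 0.2, -5.7]
grip_width: 0.0155
grasp_force: 61.2
```

```bash
python3 st.py .6059 .166; python3 - <<'E'
from h import *
for n in('side','top'):
    i=env.snapshot(n);cv2.imwrite(f'pics/q2{n}.png',i)
    b,g,r=[i[...,k].astype(int) for k in range(3)]
    for nm,m in(('red',(r>110)&(r-g>70)&(r-b>60)),('orange',(r>140)&(r-b>80)&(g-b>20)&(r-g>40))):
        q,l,st,ce=cv2.connectedComponentsWithStats(m.astype(np.uint8))
        print(n,nm,[(st[k][:5].tolist(),ce[k].round(1).tolist()) for k in range(1,q) if st[k][4]>6])
E
```

```text
[0.6075 0.1638 0.1884] [-179.9217   -0.0133  101.4398] [-0.9959  0.1669 -5.652 ] 0.015534156229481282 [ 9.3132 87.8733] 13.9
dx,dy mm 2.4 -1.1
side red [([372, 143, 5, 4, 18], [374.0, 144.3]), ([323, 147, 21, 7, 77], [332.6, 150.1]), ([341, 181, 4, 4, 12], [342.3, 182.8]), ([344, 189, 14, 4, 37], [349.8, 190.4])]
side orange [([361, 141, 3, 4, 10], [361.8, 142.5])]
top red [([432, 161, 22, 30, 461], [442.2, 175.9]), ([303, 171, 10, 21, 102], [307.8, 181.5]), ([197, 185, 9, 30, 197], [201.2, 199.6])]
top orange []
```

>>> jog_arm --motion '[[1,[0,-1.5,20],0],[1,[0,0,25],0],[1,[0,0,20],0],[1,[0,0,8],0],[1,[0,0,8],0]]'

```text
t: 14.42
tool_pos: [0.6041, 0.1677, 0.1108]
orientation: [179.9, -0.1, 101.7]
contact_force: [-1.9, 4.5, 8.9]
grip_width: 0.0156
grasp_force: 63.0
```

>>> jog_arm --motion '[[1,[0,0,8],0],[1,[0,0,6],0],[1,[0,0,0],0]]'

```text
t: 14.67
tool_pos: [0.6048, 0.1662, 0.0942]
orientation: [179.9, -0.0, 101.6]
contact_force: [4.6, 1.2, -6.3]
grip_width: 0.0155
grasp_force: 61.2
```

>>> jog_arm --motion '[[1,[0,1.5,0],0],[1,[0,1.5,4],0],[1,[0,0,4],0],[1,[0,0,3],0],[1,[0,0,0],0]]'

```text
t: 15.08
tool_pos: [0.6069, 0.1657, 0.0834]
orientation: [-179.9, 0.0, 101.5]
contact_force: [-0.1, -0.3, -6.0]
grip_width: 0.0152
grasp_force: 61.3
```

>>> jog_arm --motion '[[1,[0,0,2],0],[1,[0,0,1],0],[1,[0,0,0],0]]'

```text
t: 15.33
tool_pos: [0.6074, 0.1658, 0.083]
orientation: [179.9, 0.0, 101.5]
contact_force: [-5.2, -1.2, 6.7]
grip_width: 0.015
grasp_force: 63.2
```

```bash
python3 st.py .6059 .166
```

```text
[0.6074 0.1658 0.083 ] [179.9454   0.019  101.5044] [-5.2293 -1.2312  6.7246] 0.015003636186884004 [ 9.5025 87.9981] 15.3333
dx,dy mm 0.5 -1.5
```

>>> jog_arm --motion '[[0.8,[0,0,0],0],[0.6,[0,0,0],0],[0.5,[0,0,0],0],[0.5,[0,0,0],0],[0.5,[0,0,-15],0]]' --newtons 20

```text
t: 15.75
tool_pos: [0.6054, 0.1656, 0.093]
orientation: [-179.7, 0.0, 101.5]
contact_force: [-0.3, 0.3, -0.5]
grip_width: 0.0426
grasp_force: 0.0
```

>>> jog_arm --motion '[[0.5,[0,0,-30],0],[0.5,[0,0,-40],0],[0.5,[0,0,-25],-6.9],[0.5,[0,0,0],-6.9],[0.5,[0,0,0],-6.9]]'

```text
t: 16.17
tool_pos: [0.6096, 0.1663, 0.1938]
orientation: [179.7, 0.1, 122.5]
contact_force: [0.0, -0.2, -1.0]
grip_width: 0.0428
grasp_force: 0.0
```

>>> jog_arm --motion '[[0.5,[0,0,0],-6.9],[0.5,[0,0,0],-6.9],[0.5,[0,0,0],-6.9],[0.5,[0,0,0],-6.9],[0.5,[0,0,0],-6.9]]'

```text
t: 16.58
tool_pos: [0.6077, 0.166, 0.1908]
orientation: [-180.0, 0.0, 157.0]
contact_force: [0.2, 0.2, 0.0]
grip_width: 0.0426
grasp_force: 0.0
```

>>> jog_arm --motion '[[0.5,[0,0,0],-6.9],[0.5,[0,0,0],-6.9],[0.5,[0,0,0],0]]'

```text
t: 16.83
tool_pos: [0.6077, 0.1659, 0.1907]
orientation: [-180.0, 0.0, 170.6]
contact_force: [0.3, 0.3, -0.2]
grip_width: 0.0427
grasp_force: 0.0
```

```bash
python3 st.py .537 .0758; python3 - <<'E'
from h import *
for n in('side','top'):
    i=env.snapshot(n);cv2.imwrite(f'pics/q3{n}.png',i)
    b,g,r=[i[...,k].astype(int) for k in range(3)]
    for nm,m in(('red',(r>110)&(r-g>70)&(r-b>60)),('orange',(r>140)&(r-b>80)&(g-b>20)&(r-g>40))):
        q,l,st,ce=cv2.connectedComponentsWithStats(m.astype(np.uint8))
        print(n,nm,[(st[k][:5].tolist(),ce[k].round(1).tolist()) for k in range(1,q) if st[k][4]>6])
w=np.radians(11.2);C=np.array([.489,.0405]);R=np.array([[np.cos(w),-np.sin(w)],[np.sin(w),np.cos(w)]])
H=np.r_[C+R@[.146,.1045],.121]; print('pred handle side/top',proj('side',[H]),proj('top',[H]))
E
```

```text
[0.6077 0.1659 0.1907] [-179.9865    0.0054  170.612 ] [ 0.2929  0.2586 -0.1769] 0.04268389076398483 [ 9.5151 18.9031] 16.8333
dx,dy mm 55.0 -100.5
side red [([372, 143, 5, 4, 18], [374.0, 144.3]), ([323, 147, 21, 7, 76], [332.8, 150.0]), ([357, 162, 4, 7, 13], [358.5, 164.9]), ([341, 181, 4, 4, 13], [342.5, 182.2]), ([344, 188, 15, 5, 44], [351.0, 190.1])]
side orange [([356, 162, 6, 8, 32], [358.6, 165.3])]
top red [([280, 160, 4, 4, 14], [281.3, 161.6]), ([431, 161, 23, 30, 465], [442.2, 175.9]), ([302, 167, 11, 24, 120], [307.6, 179.9]), ([197, 185, 9, 30, 196], [201.2, 199.6])]
top orange [([280, 159, 4, 5, 16], [281.4, 161.4])]
pred handle side/top [[358.92846028 167.60118035]] [[274.12075756 163.36878935]]
```

>>> jog_arm --motion '[[0.5,[18.3,-33.5,0],0],[0.5,[18.3,-33.5,0],0],[0.5,[18.3,-33.5,0],0],[0.5,[0,0,0],0],[0.5,[0,0,0],0]]'

```text
t: 17.35
tool_pos: [0.5354, 0.0748, 0.1908]
orientation: [-180.0, -0.1, 170.2]
contact_force: [0.2, -0.3, 1.2]
grip_width: 0.0426
grasp_force: 0.0
```

```bash
python3 st.py .537 .0758
```

```text
[0.5354 0.0748 0.1908] [-179.993    -0.0577  170.2422] [ 0.2213 -0.2752  1.1806] 0.042594289946459876 [ 1.2245 10.9823] 17.35
dx,dy mm -1.4 1.3
```

>>> jog_arm --motion '[[0.5,[-1,1,30],0],[0.5,[0,0,30],0],[0.5,[0,0,15],0],[0.5,[0,0,10],0],[0.5,[0,0,8],0]]'

```text
t: 17.77
tool_pos: [0.5386, 0.0775, 0.097]
orientation: [180.0, -0.0, 170.5]
contact_force: [0.1, -0.6, -0.2]
grip_width: 0.0428
grasp_force: 0.0
```

>>> jog_arm --motion '[[0.5,[0,0,8],0],[0.5,[0,0,6],0],[0.7,[0,0,0],0],[0.85,[0,0,0],0],[0.85,[0,0,0],0]]'

```text
t: 18.18
tool_pos: [0.5382, 0.0771, 0.0843]
orientation: [180.0, 0.0, 170.5]
contact_force: [-0.6, 1.0, -1.6]
grip_width: 0.017
grasp_force: 21.2
```

```bash
python3 st.py .537 .0758
```

```text
[0.5382 0.0771 0.0843] [179.9572   0.0169 170.514 ] [-0.5658  1.0397 -1.5724] 0.01702554403958247 [ 1.4438 10.9299] 18.1833
dx,dy mm 0.9 -1.5
```

>>> jog_arm --motion '[[0.77,[-0.4,-7.3,0],-6],[0.77,[-0.4,-7.3,0],-6],[0.77,[-0.4,-7.3,0],-6],[0.77,[-0.4,-7.3,0],-6],[0.77,[-0.4,-7.3,0],-6]]'

```text
t: 18.6
tool_pos: [0.5416, 0.0407, 0.0845]
orientation: [180.0, 0.0, -159.2]
contact_force: [-0.2, 1.3, -0.6]
grip_width: 0.0197
grasp_force: 0.6
```

>>> jog_arm --motion '[[0.77,[-0.4,-7.3,0],-6],[0.77,[-0.4,-7.3,0],-6],[0.77,[-0.4,-7.3,0],-6],[0.77,[0,0,0],0],[0.77,[0,0,0],0]]'

```text
t: 19.02
tool_pos: [0.553, 0.0214, 0.0846]
orientation: [-179.9, 0.1, -141.7]
contact_force: [0.7, 1.1, -0.1]
grip_width: 0.0198
grasp_force: 0.0
```

```bash
cat > lv.py <<'E'
from h import *
s=env.read_state();p=s['tool_pos'][:2]
d=p-np.array([.606,.064]);a=np.degrees(np.arctan2(d[1],d[0]))%360
F=s['contact_force'];t=np.array([-d[1],d[0]])/np.hypot(*d)
print('r',np.hypot(*d).round(4),'lever',np.radians(a-146.3).round(3),'Ft',(F[:2]@t).round(2),'Fr',(F[:2]@d/np.hypot(*d)).round(2),F.round(1),s['orientation'][2].round(1),s['grip_width'].round(4),s['joint_positions'][5].round(1),s['t'])
E
python3 lv.py
```

```text
Traceback (most recent call last):
  File "lv.py", line 5, in <module>
    print('r',np.hypot(*d).round(4),'lever',np.radians(a-146.3).round(3),'Ft',(F[:2]@t).round(2),'Fr',(F[:2]@d/np.hypot(*d)).round(2),F.round(1),s['orientation'][2].round(1),s['grip_width'].round(4),s['joint_positions'][5].round(1),s['t'])
                                                                                                                                                                              ^^^^^^^^^^^^^^^^^^^^^
AttributeError: 'float' object has no attribute 'round'
```

>>> jog_arm --motion '[[0.77,[-0.1,-3.6,0],-3],[0.77,[-0.1,-3.6,0],-3],[0.77,[0,0,0],0]]'

```text
t: 19.27
tool_pos: [0.5575, 0.0164, 0.0843]
orientation: [-180.0, 0.0, -135.6]
contact_force: [0.4, 0.3, 0.6]
grip_width: 0.0197
grasp_force: 0.0
```

```bash
sed -i "s/s\['grip_width'\].round(4)/s['grip_width']/;s/s\['t'\]/s['t'],s['tool_pos']/" lv.py; python3 lv.py
```

```text
r 0.068 lever 1.365 Ft 0.08 Fr -0.46 [0.4 0.3 0.6] -135.6 0.019734085036303674 -49.3 19.2667 [0.5574935  0.01636523 0.08433853]
```

>>> jog_arm --motion '[[0.77,[0,-2.4,0],-2],[0.77,[0,-2.4,0],-2],[0.77,[0,0,0],0]]'

```text
t: 19.52
tool_pos: [0.5606, 0.0133, 0.0842]
orientation: [-180.0, 0.0, -131.6]
contact_force: [0.2, -0.5, 0.4]
grip_width: 0.0198
grasp_force: 0.0
```

```bash
python3 lv.py
```

```text
r 0.0681 lever 1.43 Ft 0.46 Fr 0.27 [ 0.2 -0.5  0.4] -131.6 0.01982056751941898 -53.5 19.5167 [0.56063714 0.01325471 0.08418917]
```

>>> jog_arm --motion '[[0.77,[0,-2.4,0],-2],[0.77,[0,0,0],0]]'

```text
t: 19.68
tool_pos: [0.5623, 0.0118, 0.0841]
orientation: [180.0, 0.0, -129.6]
contact_force: [-0.5, 0.9, 1.1]
grip_width: 0.0198
grasp_force: 0.5
```

>>> jog_arm --motion '[[0.77,[0,-2.4,0],-2],[0.77,[0,0,0],0]]'

```text
t: 19.85
tool_pos: [0.5642, 0.0103, 0.084]
orientation: [-180.0, 0.0, -127.6]
contact_force: [-0.9, 1.4, 1.3]
grip_width: 0.0197
grasp_force: 0.6
```

```bash
python3 lv.py
```

```text
r 0.0681 lever 1.498 Ft -1.61 Fr -0.58 [-0.9  1.4  1.3] -127.6 0.01973025269920458 -57.8 19.85 [0.56415953 0.01025088 0.08404087]
```

>>> jog_arm --motion '[[0.77,[0,-1.8,0],-1.5],[0.77,[0,0,0],0]]'

```text
t: 20.02
tool_pos: [0.5654, 0.0092, 0.084]
orientation: [180.0, 0.0, -126.1]
contact_force: [-1.4, 2.0, 0.6]
grip_width: 0.0197
grasp_force: 1.0
```

>>> jog_arm --motion '[[0.77,[0,-1.8,0],-1.5],[0.77,[0,0,0],0]]'

```text
t: 20.18
tool_pos: [0.5665, 0.0084, 0.0839]
orientation: [179.9, 0.0, -124.6]
contact_force: [-2.0, 2.9, 3.7]
grip_width: 0.0194
grasp_force: 1.9
```

```bash
python3 lv.py
```

```text
r 0.0682 lever 1.541 Ft -3.29 Fr -1.26 [-2.   2.9  3.7] -124.6 0.019410442917267366 -61.0 20.1833 [0.56645072 0.00838801 0.08390928]
```

>>> jog_arm --motion '[[0.77,[0,-1.5,0],-1],[0.77,[0,0,0],0],[0.77,[0,0,0],0]]'

```text
t: 20.43
tool_pos: [0.5674, 0.0076, 0.0839]
orientation: [179.9, 0.0, -123.5]
contact_force: [-5.1, 3.4, 3.4]
grip_width: 0.0195
grasp_force: 2.5
```

```bash
python3 lv.py
```

```text
r 0.0683 lever 1.559 Ft -6.12 Fr 0.01 [-5.1  3.4  3.4] -123.5 0.019485168967219735 -62.1 20.4333 [0.56740603 0.00761866 0.0838801 ]
```

>>> jog_arm --motion '[[0.6,[0,0,0],0],[0.5,[0,0,0],0],[0.5,[0,0,0],0],[0.5,[0,0,-15],0],[0.5,[0,0,-30],0]]'

```text
t: 20.85
tool_pos: [0.5655, 0.0067, 0.1257]
orientation: [179.7, -0.2, -123.5]
contact_force: [0.7, -0.3, -0.1]
grip_width: 0.0425
grasp_force: 0.0
```

>>> jog_arm --motion '[[0.5,[0,0,-40],0],[0.5,[0,0,-25],6.9],[0.5,[0,0,0],6.9],[0.5,[0,0,0],6.9],[0.5,[0,0,0],6.9]]'

```text
t: 21.27
tool_pos: [0.5695, 0.0063, 0.1949]
orientation: [-179.9, 0.1, -151.5]
contact_force: [0.5, 0.2, -0.1]
grip_width: 0.0427
grasp_force: 0.0
```

>>> jog_arm --motion '[[0.5,[0,0,0],6.9],[0.5,[0,0,0],6.9],[0.5,[0,0,0],6.9],[0.5,[0,0,0],6.9],[0.5,[0,0,0],6.9]]'

```text
t: 21.68
tool_pos: [0.5688, 0.0063, 0.1939]
orientation: [-179.9, 0.1, 174.0]
contact_force: [-0.9, -0.1, -0.3]
grip_width: 0.0423
grasp_force: 0.0
```

>>> jog_arm --motion '[[0.5,[0,0,0],6.9],[0.5,[0,0,0],6.9],[0.5,[0,0,0],6.9],[0.5,[0,0,0],6.9],[0.5,[0,0,0],6.9]]'

```text
t: 22.1
tool_pos: [0.5688, 0.0063, 0.1939]
orientation: [-180.0, 0.1, 139.5]
contact_force: [0.3, -0.7, 1.0]
grip_width: 0.0426
grasp_force: 0.0
```

>>> jog_arm --motion '[[0.5,[0,0,0],6.9],[0.5,[0,0,0],6.9],[0.5,[0,0,0],6.9],[0.5,[0,0,0],6.9],[0.5,[0,0,0],4]]'

```text
t: 22.52
tool_pos: [0.5688, 0.0063, 0.1939]
orientation: [180.0, 0.1, 108.0]
contact_force: [-0.2, -0.2, -0.5]
grip_width: 0.0425
grasp_force: 0.0
```

```bash
python3 st.py .609 .166; python3 - <<'E'
from h import *
for n in('side','top'):
    i=env.snapshot(n);cv2.imwrite(f'pics/q4{n}.png',i)
    b,g,r=[i[...,k].astype(int) for k in range(3)]
    for nm,m in(('red',(r>110)&(r-g>70)&(r-b>60)),('orange',(r>140)&(r-b>80)&(g-b>20)&(r-g>40))):
        q,l,st,ce=cv2.connectedComponentsWithStats(m.astype(np.uint8))
        print(n,nm,[(st[k][:5].tolist(),ce[k].round(1).tolist()) for k in range(1,q) if st[k][4]>6])
E
```

```text
[0.5688 0.0063 0.1939] [179.9765   0.0709 107.9618] [-0.1809 -0.2137 -0.5355] 0.04249334006580789 [-5.7202 66.3179] 22.5167
dx,dy mm 139.5 87.5
side red [([372, 143, 5, 4, 18], [374.0, 144.3]), ([323, 147, 21, 7, 77], [332.6, 150.1]), ([350, 192, 13, 10, 57], [355.2, 196.3])]
side orange []
top red [([227, 133, 9, 8, 56], [230.9, 136.4]), ([267, 158, 16, 7, 78], [274.9, 161.1]), ([444, 170, 10, 20, 116], [448.4, 181.5]), ([197, 185, 9, 30, 193], [201.2, 199.6])]
top orange [([267, 158, 16, 7, 83], [274.7, 161.0])]
```

```bash
python3 - <<'E'
from h import *
i=cv2.imread('pics/q4top.png');b,g,r=[i[...,k].astype(int) for k in range(3)]
m=((r>140)&(r-b>80)&(g-b>20)&(r-g>40));m[:,300:]=0;m[:150]=0;m[175:]=0
print(onz('top',[(274.8,161.1)],.135),onz('top',[(267,160),(283,162)],.14))
C=np.array([.489,.0405]);w=np.radians(11.3)
for x,y in((.147,.1),(.147,.105),(.147,.11)):
    R=np.array([[np.cos(w),-np.sin(w)],[np.sin(w),np.cos(w)]])
    Q=[np.r_[C+R@[x+dx,y+dy],z] for dx in(-.008,.008) for dy in(-.0225,.0225) for z in(.096,.146)]
    h=cv2.convexHull(proj('top',Q).astype(np.float32)); M=cv2.moments(h); print(y,M['m10']/M['m00'],M['m01']/M['m00'],cv2.boundingRect(h),M['m00'])
E
python3 st.py .609 .166
```

```text
[[0.61393603 0.16774306 0.135     ]] [[0.61557279 0.18896589 0.14      ]
 [0.60950542 0.14412691 0.14      ]]
0.1 275.39910959408627 162.68766776789897 (265, 155, 20, 15) 185.05258105671965
0.105 273.66359529029296 163.0249450562238 (264, 156, 20, 14) 185.58351205242798
0.11 271.927591583842 163.36237078127235 (262, 156, 20, 15) 186.11421634443104
[0.5687 0.0064 0.1939] [179.9805   0.0582 108.2806] [-0.7159  0.5428  0.2495] 0.042872970567085576 [-5.7188 66.0006] 22.6167
dx,dy mm 138.9 88.3
```

>>> jog_arm --motion '[[0.5,[0,0,0],6.7],[0.5,[29.8,14.6,0],0],[0.5,[29.8,14.6,0],0],[0.5,[29.8,14.6,0],0],[0.5,[29.8,14.6,0],0]]'

```text
t: 23.03
tool_pos: [0.6022, 0.1363, 0.194]
orientation: [180.0, 0.0, 101.7]
contact_force: [0.9, -0.5, 0.4]
grip_width: 0.0426
grasp_force: 0.0
```

>>> jog_arm --motion '[[0.5,[29.8,14.6,0],0],[0.5,[0,0,0],0],[0.5,[0,0,0],0]]'

```text
t: 23.28
tool_pos: [0.6102, 0.169, 0.1934]
orientation: [180.0, 0.0, 101.9]
contact_force: [-0.2, 0.1, 1.3]
grip_width: 0.0428
grasp_force: 0.0
```

```bash
python3 st.py .611 .167
```

```text
[0.6102 0.169  0.1934] [179.9968   0.0433 101.8528] [-0.1894  0.1029  1.3165] 0.042770353823919985 [ 9.7648 87.912 ] 23.2833
dx,dy mm -2.1 0.4
```

>>> jog_arm --motion '[[0.5,[-1,0.5,25],0],[0.5,[0,0,35],0],[0.5,[0,0,30],0],[0.5,[0,0,10],0],[0.5,[0,0,5],0]]' --newtons 35

```text
t: 23.7
tool_pos: [0.6083, 0.165, 0.0865]
orientation: [-179.7, 0.0, 101.6]
contact_force: [-0.7, 0.7, 0.0]
grip_width: 0.0427
grasp_force: 0.0
```

>>> jog_arm --motion '[[0.5,[0,0,0],0],[0.7,[0,0,0],0],[0.85,[0,0,0],0],[0.85,[0,0,0],0]]'

```text
t: 24.03
tool_pos: [0.6121, 0.1667, 0.0913]
orientation: [179.8, 0.0, 101.6]
contact_force: [-0.8, -0.5, 5.5]
grip_width: 0.0157
grasp_force: 35.7
```

```bash
python3 st.py .611 .167
```

```text
[0.6121 0.1667 0.0913] [179.7845   0.0338 101.5901] [-0.767  -0.5306  5.5198] 0.015668762090657595 [ 9.5169 87.9267] 24.0333
dx,dy mm 0.6 -1.0
```

>>> jog_arm --motion '[[0.85,[3,0,0],0],[0.85,[4,0,0],0],[0.85,[5,0,0],0],[0.85,[5,0,0],0],[0.85,[5,0,0],0]]'

```text
t: 24.45
tool_pos: [0.6082, 0.1864, 0.0914]
orientation: [179.8, 0.3, 101.5]
contact_force: [0.2, -6.5, 5.4]
grip_width: 0.0155
grasp_force: 35.7
```

```bash
python3 st.py
```

```text
[0.6082 0.1864 0.0914] [179.7668   0.2706 101.5229] [ 0.2092 -6.4584  5.4077] 0.015515967147745611 [11.4724 89.9484] 24.45
```

Sliding with a light drag of about 6 N, so the gauge is nipped. I continue.

>>> jog_arm --motion '[[0.85,[5,0,0],0],[0.85,[5,0,0],0],[0.85,[5,0,0],0],[0.85,[5,0,0],0],[0.85,[5,0,0],0]]'

```text
t: 24.87
tool_pos: [0.603, 0.2119, 0.0913]
orientation: [179.8, 0.2, 101.5]
contact_force: [0.1, -4.1, 6.7]
grip_width: 0.0155
grasp_force: 35.8
```

>>> jog_arm --motion '[[0.85,[0,0,0],0],[0.85,[0,0,0],0],[0.85,[0,0,0],0]]'

```text
t: 25.12
tool_pos: [0.6027, 0.2131, 0.0913]
orientation: [179.8, 0.0, 101.6]
contact_force: [-1.2, -0.5, 5.9]
grip_width: 0.0157
grasp_force: 35.7
```

```bash
python3 st.py; python3 - <<'E'
from h import *
n='top';i=env.snapshot(n);cv2.imwrite('pics/q5top.png',i)
b,g,r=[i[...,k].astype(int) for k in range(3)]
m=(r>140)&(r-b>80)&(g-b>20)&(r-g>40)
q,l,st,ce=cv2.connectedComponentsWithStats(m.astype(np.uint8))
print([(st[k][:5].tolist(),ce[k].round(1).tolist()) for k in range(1,q) if st[k][4]>6])
E
```

```text
[0.6027 0.2131 0.0913] [179.7609   0.0186 101.6062] [-1.1617 -0.5355  5.8995] 0.015672646811898346 [13.8057 92.1995] 25.1167
[]
```

>>> jog_arm --motion '[[0.85,[3,0,0],0],[0.85,[0,0,0],0],[0.7,[0,0,0],0],[0.5,[0,0,0],0],[0.5,[0,0,0],0]]'

```text
t: 25.58
tool_pos: [0.6005, 0.2159, 0.089]
orientation: [180.0, -0.0, 101.6]
contact_force: [-0.3, -0.6, 0.4]
grip_width: 0.0429
grasp_force: 0.0
```

>>> jog_arm --motion '[[0.5,[0,0,-20],0],[0.5,[0,0,-40],0],[0.5,[0,0,-40],0],[0.5,[-30,-20,0],0],[0.5,[-30,-20,0],0]]'

```text
t: 26.0
tool_pos: [0.5773, 0.1501, 0.193]
orientation: [179.4, 0.0, 101.8]
contact_force: [1.0, -0.7, -0.4]
grip_width: 0.0426
grasp_force: 0.0
```

>>> jog_arm --motion '[[0.5,[-30,-20,0],0],[0.5,[-30,-20,0],0],[0.5,[-30,-20,0],0],[0.5,[0,0,0],0]]'

```text
t: 26.33
tool_pos: [0.53, 0.044, 0.1888]
orientation: [-179.8, 0.1, 101.3]
contact_force: [-0.2, 1.5, 0.2]
grip_width: 0.0426
grasp_force: 0.0
```

```bash
python3 st.py; python3 - <<'E'
from h import *
for n in('top','side'):
    i=env.snapshot(n);cv2.imwrite(f'pics/q6{n}.png',i)
    b,g,r=[i[...,k].astype(int) for k in range(3)]
    for nm,m in(('red',(r>110)&(r-g>70)&(r-b>60)),('orange',(r>140)&(r-b>80)&(g-b>20)&(r-g>40))):
        q,l,st,ce=cv2.connectedComponentsWithStats(m.astype(np.uint8))
        print(n,nm,[(st[k][:5].tolist(),ce[k].round(1).tolist()) for k in range(1,q) if st[k][4]>6])
w=np.radians(11.3);R=np.array([[np.cos(w),-np.sin(w)],[np.sin(w),np.cos(w)]]);C=np.array([.488,.0405])
for y in(.145,.150):
    Q=[np.r_[C+R@[.147+dx,y+dy],z] for dx in(-.008,.008) for dy in(-.0225,.0225) for z in(.096,.146)]
    for n in('top','side'):
        h=cv2.convexHull(proj(n,Q).astype(np.float32));M=cv2.moments(h);print(y,n,M['m10']/M['m00'],M['m01']/M['m00'],cv2.boundingRect(h))
E
```

```text
[0.53   0.044  0.1888] [-179.845     0.1181  101.2933] [-0.2194  1.4503  0.2218] 0.04264126637732403 [-1.9971 76.7099] 26.3333
top red [([227, 133, 9, 8, 56], [230.9, 136.4]), ([250, 161, 16, 8, 76], [257.1, 164.6]), ([437, 161, 17, 30, 356], [444.0, 176.7]), ([197, 185, 9, 30, 192], [201.1, 199.5])]
top orange [([250, 161, 16, 8, 85], [257.3, 164.4])]
side red [([372, 143, 5, 4, 18], [374.0, 144.3]), ([323, 149, 10, 4, 25], [327.3, 150.1]), ([350, 192, 13, 10, 55], [355.3, 196.3])]
side orange []
0.145 top 259.7507001233644 166.06591291929547 (249, 159, 21, 14)
0.145 side 355.64864355586474 160.64513316042866 (351, 151, 9, 19)
0.15 top 258.0106141554741 166.40464553958995 (248, 159, 20, 15)
0.15 side 355.2552949518089 159.8162658463216 (351, 151, 9, 18)
```

```bash
python3 -c "
from rig import env
print(env.hand_in())"
```

```text
the job is handed in; nothing more can be done
None
```

I handed the job in at 26.3 s; no verdict came back. By my measurements the dial is in its stop, the lever is set on the gauge (about 6 N drag sliding out), the gauge stands on the ledge with its blade centre about 77 mm towards +y, and the arm is clear; the final state was checked by colour detection and tool readings, as all 10 picture views were used.

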